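# Clamp a booklet in the binding jig

## Robot

A 7-joint arm with a two-finger parallel gripper is mounted at the origin on the work surface; the furniture and walls round the work are solid. World frame = base frame: x ahead of the robot, y to its left, z up, the work surface at z = 0. Lengths are in m, angles in rad, forces in N, time in s.
With the tool pointing down it reaches from about 0.4 to 0.85 m from the base axis. Payload 10.4 kg.
Tool frame: the origin (TCP) lies midway between the tips of the shut fingers; the grasp point (between the pads) lies 19 mm behind it; y points along the fingers, x is the direction in which the jaws open and shut, and the axes are right-handed (so a half turn about y gives the same grasp; the last joint's range is limited). The gripper opens to 87 mm and grips with 3 to 60 N. Pads are 19 mm wide; open, the fingers measure 117 mm over their backs; the gripper's body (75 mm by 190 mm) begins 51 mm behind the grasp point.
Start: joints at [-1.362, 0.332, -0.065, 1.46, 0.022, 1.35, -0.088], TCP at [0.144, 0.608, 0.223] pointing down, gripper open.
Joint ranges: [-2.6, 2.6], [-0.5, 2.12], [-1.47, 1.34], [0.16, 2.42], [-1.27, 4.41], [0.06, 2.06], [-2.6, 2.6]. Speed limits (rad/s): [2.22, 2.22, 2.79, 2.79, 3.14, 3.14, 3.14].

## Interface

Orientations are given as a unit quaternion [x, y, z, w].
In Python, from bench import r gives the robot as it stands. The module is installed in compiled form; this text tells all that it offers.
- The arm moves only by the tool arm_command, never from a script. Its argument "deltas" is one flat list of numbers, 6 for each row, row after row: the shift along the tool's x, y, z in m, then the turn, a rotation vector about the tool's x, y, z in degrees. In form: [tx, ty, tz, ax, ay, az, tx, ty, tz, ax, ay, az, ...]. A call has 1 to 8 rows; each row is the pose to reach, as a shift and turn from the pose commanded when the call began, along the tool's axes at that moment; what a row does not reach only later rows make up. A row lasts 1/8 s, in which the tool goes at most 62.5 mm and 10.7 degrees, less where a joint would pass 70% of its speed; a pose out of reach is approached as far as the arm can. A call with a gripper value outside its range is refused whole. "hand" is the opening, from 0 (shut) to 1 (fully open), set as the call begins (left out, the last holds). The fingers move at their own pace and stop on an object; "grip_force" is the grip in N (left out, the last holds). Time passes only in rows, so rows that repeat a pose let the fingers close. It gives the time, the measured TCP pose, the force and the opening at its end, in the units of the state.
- r.read_state(): the state, without advancing time (a new reading comes with each control period).
- r.camera(name): name is "scene" or "top" or "wrist"; returns a dict with "image" (480x640x3 uint8, red, green, blue), "intrinsics" (3x3 intrinsics, pixels), "k1" (the pictures are not rectified: a ray, as slopes to the right and down, at radius r is drawn at 1 + k1 r^2 times it, then the intrinsics apply), "world_from_camera" (4x4, takes a point from camera to world coordinates); the wrist camera has in their place "hand_eye" (4x4, takes a point from camera to tool coordinates, whose origin is the TCP and whose axes are the tool frame's). Camera axes: x right, y down, z forward; pixel columns grow to the right and rows downward; lengths in m; the calibration is good to about 2 mm. A picture is of the moment at which its call begins: read the wrist's pose just before it. There is no depth.
- r.close_job(): hands the job in, once; it reports no verdict.
Trained networks look in a picture, given as the dict that the camera call returned (one of the last four; its "shot" number tells which), for a name from the list of things; names that differ only in an ending like _2 or _b are one class to them, and where a whole thing is asked for, a point or a joint stands for the part that bears it (a point fixed in the world has none). Each returns a list of dicts, best first, with "conf" (0 to 1); they miss things now and then, are a little off and sometimes report something else, mostly with a low value. They report only what shows in the picture. A call takes as long as a camera call.
- r.boxes_of(picture, query): "centre" ([row, column] in pixels, amid what is visible of it).
- r.regions_of(picture, query): "region" (480x640 bool, what is visible of it) and "centre" ([row, column] in pixels, amid what is visible of it).
The state is a dict: "time": time; "joint_positions": joint angles; "joint_vel": joint speeds; "joint_torque": joint torques, N m; "ee_pos": TCP position; "eef_rot": TCP orientation; "ft_force": force on the tool from outside, world axes, zero at the start; "torque": the same for the moment, N m; "width": finger opening in m.
Only numpy, scipy, OpenCV 4.12 (cv2) and the standard library are available. Lean on these libraries where they do the work, as an engineer would, in place of code of your own. Each camera call takes 0.05 s, during which the arm holds its last target.

## Task

With the fingertips, push the booklet along its guides until its spine sits fully home against the jig's stop, then push the toggle clamp's handle down past its dead point until it snaps into lock with the pad pressing on the booklet. Only push: do not pick up or tip the booklet, and leave the other things on the desk alone.

Things in the scene. Friction and masses are not known exactly. Their poses are not given: they have to be found in the camera images.
- jig: Binding jig, screwed to the desk: a light wooden board 285 x 136 x 12 mm, x = -200 to +85 mm in its frame. Origin: on its underside below the middle of the stop's face; +x is the way the booklet is pushed, z up. Two guide rails, 10 mm high on the board, run from x = -86 mm to the stop, inner faces at y = +-43 mm. Behind the stop stands a steel toggle clamp, its cheeks up to z = 70 mm.
- booklet: Loose hardback booklet, grey cloth boards, white pages, 100 (x) x 80 (y) x 22 mm thick, about 0.2 kg, flat on the jig's board between the rails. Origin: centre of its underside. Its +x points to its blue-grey cloth spine, which goes against the stop: home, its origin is 50 mm before the stop's face. It starts 30 to 55 mm short of that and slides with 1 to 3 N.
- clamp_lever (a joint): Handle angle, rad. 0 = open: the handle slants up, away from the booklet, 0.97 rad above level; grows as it is pushed down towards the jig's +x (slant = 0.97 - value). Starts at 0. Dead point about 0.73: let go before 0.68, it springs back; past 0.77, it snaps to a hard stop, locked, at 0.90. Most effort, near 0.4, is about 0.6 N m (7 N square on the grip 80 mm from the pin).
- handle_pivot (a point): Centre of the handle's hinge pin, at x = +50 mm, z = 62 mm in the jig's frame; the pin lies along the jig's y.
- handle_end (a point): Point on the handle's centre line near its free end, 98 mm from the pin. The handle is a black round rubber grip of 17 mm diameter from 40 to 106 mm from the pin; it swings in the jig's x-z plane.
- thread_spool: Bystander: pale wooden spool of thread, 34 mm across, 46 mm high, standing beside the jig. Origin: centre of its underside. Leave it alone.
- eraser: Bystander: white eraser 22 x 56 x 12 mm, lying beside the jig. Origin: centre of its underside. Leave it alone.
- wax_block: Bystander: yellowish wax block 56 x 38 x 20 mm, lying beside the jig. Origin: centre of its underside. Leave it alone.
- clamp_pad: The clamp's round rubber pad, 20 mm across, sprung, under the end of the clamp arm (steel, 60 mm, pin at x = 20, z = 62 mm in the jig's frame), which stands raised 52 degrees over the booklet while open and lies level when locked. Moved by the handle only. Locked, it presses on the booklet 40 mm before the stop with about 3 N. Origin: the arm's pin, not the pad.
- stop_face (a point): Middle of the stop's face, 22 mm above the desk (10 mm above the board). The stop is an aluminium bar across the board, 8 mm thick, 20 mm high; the booklet comes to it from the jig's -x side.

How it is judged:
On the way, in this order (a step that is already met when the one before it is completed fails the run):
1. the booklet's spine is home against the stop while the clamp is still open (x of booklet in the frame of jig above -0.053 m and value of joint clamp_lever below 0.5 rad), for 0.2 s.
2. the clamp's handle is past its dead point and in lock (value of joint clamp_lever above 0.86 rad), for 0.2 s.
At the end, for the whole second after the job is handed in: The handle is locked (joint above 0.86 rad), the booklet lies at rest with its spine within 3 mm of the stop, and the pad presses on it with more than 1.5 N (value of joint clamp_lever above 0.86 rad and x of booklet in the frame of jig above -0.053 m and contact force between clamp_pad and booklet above 1.5 N and linear speed of booklet below 0.01 m/s); the robot touches nothing.
It fails at once if the booklet is lifted more than 8 mm off the jig's board (z of booklet in the frame of jig above 0.02 m).
It fails at once if the booklet is tipped by more than 0.2 rad (angle between booklet's own z axis and vertical above 0.2 rad).
It fails at once if a bystander is moved more than 20 mm (distance of any of thread_spool, eraser, wax_block from where it was at the start of the episode above 0.02 m).
It also fails if it takes over 42 s, if anything falls off the work surface, if the arm or the gripper's body presses on something with over 40 N, if the wrist force passes 120 N, or if a joint passes its speed limit or range.

## Working session

There is one attempt and no reset: what is moved stays moved. The work goes in short steps, Python scripts to look and compute and a tool call to move; the robot and the scene stay as the last step left them, time stands still between calls to the robot, and variables do not carry over. Pictures are saved under pics/ and viewed, and the job is handed in when it is done.

Besides the shell and the picture viewer there is one more tool, called as name(argument=value, ...), one argument or row to a line, values as JSON. arm_command: Moves the arm, as the interface text tells. Its arguments: {"type":"object","properties":{"deltas":{"type":"array","items":{"type":"number"}},"hand":{"type":"number"},"grip_force":{"type":"number"}},"required":["deltas"]}

```bash
mkdir -p pics; cat > h.py <<'E'
import numpy as np,cv2
from scipy.spatial.transform import Rotation as R
def save(p,n): cv2.imwrite('pics/'+n+'.png',p['image'][:,:,::-1])
def ray(p,rc,W=None):
    K=np.array(p['intrinsics']);W=np.array(p['world_from_camera']) if W is None else W
    d=np.array([[[rc[1],rc[0]]]],float)
    x=(rc[1]-K[0,2])/K[0,0];y=(rc[0]-K[1,2])/K[1,1]
    rd=np.hypot(x,y);r=rd
    for _ in range(30): r=rd/(1+p['k1']*r*r)
    s=r/rd if rd>0 else 1
    v=W[:3,:3]@np.array([x*s,y*s,1]);return W[:3,3],v
def at_z(p,rc,z,W=None):
    o,v=ray(p,rc,W);return o+v*(z-o[2])/v[2]
def proj(p,X,W=None):
    K=np.array(p['intrinsics']);W=np.array(p['world_from_camera']) if W is None else W
    c=W[:3,:3].T@(np.array(X)-W[:3,3]);x,y=c[0]/c[2],c[1]/c[2];f=1+p['k1']*(x*x+y*y)
    return np.array([K[1,1]*y*f+K[1,2],K[0,0]*x*f+K[0,2]])
def wristW(s,p):
    T=np.eye(4);T[:3,:3]=R.from_quat(s['eef_rot']).as_matrix();T[:3,3]=s['ee_pos'];return T@np.array(p['hand_eye'])
E
python3 - <<'E'
from bench import r
from h import *
s=r.read_state();print({k:np.round(v,3) for k,v in s.items()})
for n in ['top','scene']:
    p=r.camera(n);save(p,n+'0')
    print(n,np.round(p['world_from_camera'],3).tolist())
    for q in ['jig','booklet','clamp_lever','thread_spool','eraser','wax_block','clamp_pad','stop_face','handle_end','handle_pivot']:
        print(q,[(np.round(b['centre'],1).tolist(),round(b['conf'],2)) for b in r.boxes_of(p,q)[:2]])
E
```

```text
{'time': np.float64(0.0), 'joint_positions': array([-1.362,  0.333, -0.065,  1.461,  0.022,  1.35 , -0.088]), 'joint_vel': array([ 0.001,  0.001, -0.001, -0.001,  0.001, -0.001,  0.001]), 'joint_torque': array([ 0.0000e+00, -6.2327e+01,  2.5000e-02, -3.8989e+01, -6.1000e-02,
        4.0000e-02,  0.0000e+00]), 'ee_pos': array([0.143, 0.608, 0.222]), 'eef_rot': array([ 0.555,  0.438, -0.439, -0.554]), 'ft_force': array([ 0.493, -0.167,  0.319]), 'torque': array([-0.026, -0.001,  0.04 ]), 'width': np.float64(0.087)}
top [[-0.018, -0.996, 0.088, 0.431], [-0.999, 0.015, -0.038, 0.023], [0.036, -0.088, -0.995, 0.966], [0.0, 0.0, 0.0, 1.0]]
jig [([246.5, 303.6], 0.91)]
booklet [([243.4, 275.5], 0.83)]
clamp_lever [([253.9, 363.8], 0.83)]
thread_spool [([286.8, 254.2], 0.64)]
eraser [([206.2, 309.6], 0.48)]
wax_block [([306.3, 331.4], 0.64)]
clamp_pad [([243.2, 297.8], 0.45)]
stop_face [([250.5, 309.5], 0.85)]
handle_end [([255.3, 362.2], 0.59)]
handle_pivot [([251.1, 305.8], 0.85)]
scene [[0.881, -0.352, 0.317, 0.275], [-0.474, -0.644, 0.601, -0.5], [-0.008, -0.679, -0.734, 0.722], [0.0, 0.0, 0.0, 1.0]]
jig [([285.1, 314.8], 0.85)]
booklet [([241.9, 298.4], 0.82)]
clamp_lever [([284.7, 327.1], 0.61)]
thread_spool [([248.9, 242.3], 0.78)]
eraser [([260.8, 361.1], 0.62)]
wax_block [([332.8, 252.9], 0.63)]
clamp_pad [([240.2, 304.2], 0.59)]
stop_face [([281.8, 313.9], 0.8)]
handle_end [([289.1, 328.1], 0.73)]
handle_pivot [([283.4, 311.9], 0.81)]
```

View pics/top0.png

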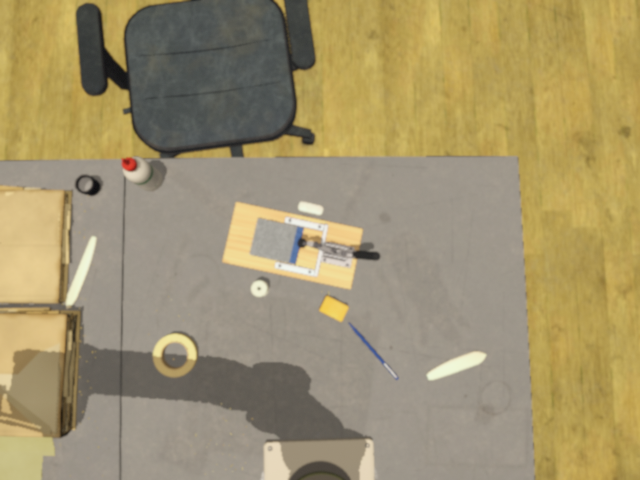

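View pics/scene0.png

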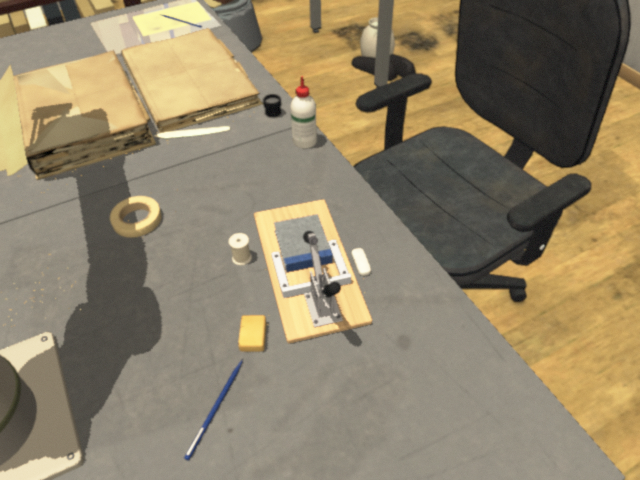

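```bash
python3 - <<'E'
from bench import r
from h import *
from scipy.optimize import least_squares
p=r.camera('top');q=r.camera('scene')
crop=p['image'][190:300,210:390,::-1];cv2.imwrite('pics/topc.png',cv2.resize(crop,None,fx=4.4,fy=4.4,interpolation=cv2.INTER_CUBIC))
crop=q['image'][190:350,225:385,::-1];cv2.imwrite('pics/scc.png',cv2.resize(crop,None,fx=3.7,fy=3.7,interpolation=cv2.INTER_CUBIC))
for n,c in [('top',p),('scene',q)]:
  for o in ['jig','booklet']:
    g=r.regions_of(c,o)[0]['region'].astype(np.uint8)
    cs=max(cv2.findContours(g,0,1)[0],key=cv2.contourArea)
    box=cv2.boxPoints(cv2.minAreaRect(cs))
    ap=cv2.approxPolyDP(cs,4,True)[:,0]
    print(n,o,g.sum(),ap.tolist())
    if n=='top':
      for b in box: print(b.round(1),at_z(c,b[::-1],.012 if o=='jig' else .034).round(4))
E
```

```text
top jig 6796 [[222, 259], [349, 288], [356, 261], [377, 259], [379, 253], [359, 247], [358, 227], [237, 202]]
[220.4 262. ] [0.4944 0.206  0.012 ]
[233.8 199.8] [0.6299 0.1774 0.012 ]
[384.3 232.1] [ 0.5546 -0.1506  0.012 ]
[371.  294.3] [ 0.4195 -0.1175  0.012 ]
top booklet 1812 [[257, 218], [250, 253], [294, 263], [302, 228]]
[248.4 254.3] [0.5082 0.1431 0.034 ]
[256.5 215.8] [0.5901 0.1257 0.034 ]
[303.3 225.7] [0.5677 0.0265 0.034 ]
[295.2 264.2] [0.4859 0.0447 0.034 ]
scene jig 8452 [[323, 200], [254, 214], [288, 342], [371, 321]]
scene booklet 2070 [[317, 215], [275, 223], [286, 270], [312, 264], [302, 239], [305, 230], [318, 239], [320, 262], [331, 261]]
```

```bash
ls pics
```

```text
scc.png
scene0.png
top0.png
topc.png
```

View pics/topc.png

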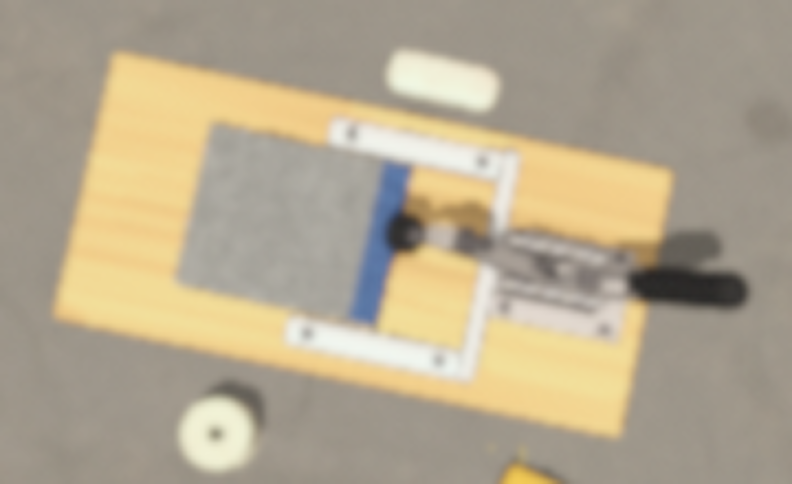

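View pics/scc.png

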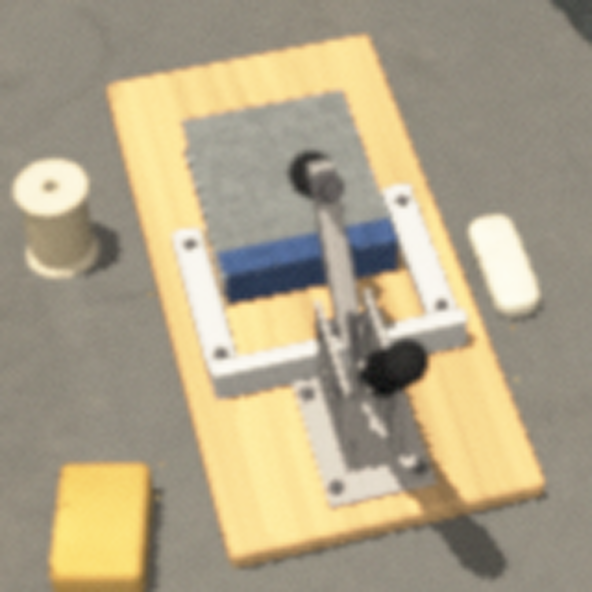

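```bash
python3 - <<'E'
from bench import r
from h import *
from scipy.optimize import least_squares
p=r.camera('top');q=r.camera('scene')
T=lambda a:[np.array([190+y/4.4,210+x/4.4])-.4 for x,y in a]
S=lambda a:[np.array([190+y/3.7,225+x/3.7])-.4 for x,y in a]
P=[(-.2,.068),(.085,.068),(.085,-.068),(-.2,-.068)]
Ts=T([(116,52),(672,172),(622,437),(55,318)]);Ss=S([(370,37),(547,490),(237,563),(108,87)])
def res(v,use='ts'):
    c,s=np.cos(v[2]),np.sin(v[2]);o=[]
    for (x,y),t,u in zip(P,Ts,Ss):
        X=[v[0]+c*x-s*y,v[1]+s*x+c*y,.012]
        if 't' in use:o+=list(proj(p,X)-t)
        if 's' in use:o+=list(proj(q,X)-u)
    return o
for u in ['t','s','ts']:
    f=least_squares(res,[.52,0,-1.8],args=(u,));print(u,f.x.round(4),np.round(f.fun,1))
v=f.x;c,s=np.cos(v[2]),np.sin(v[2]);A=np.array([[c,s],[-s,c]])
J=lambda X:A@(X[:2]-v[:2])
for n,pts in [('T',T([(211,122),(178,282),(411,165),(375,325)])),]:
    for t in pts:
        X=at_z(p,t,.034);print('bk',X.round(4),J(X).round(4))
for t in S([(185,120),(345,92)]):
        X=at_z(q,t,.034);print('bk scene',X.round(4),J(X).round(4))
for n in ['thread_spool','eraser','wax_block']:
    g=r.boxes_of(p,n)[0]['centre'];X=at_z(p,g,.02);print(n,X.round(3),J(X).round(3))
print('screw top handle end',[J(at_z(p,t,.012+.11)).round(3) for t in T([(735,290)])])
print('stopface top edge jig',[J(at_z(p,t,.032)).round(4) for t in T([(500,180),(465,350)])])
E
```

```text
t [ 0.5161 -0.0065 -1.7944] [-0.2 -0.4 -0.4  0.9  0.4  0.   0.2 -0.6]
s [ 0.5147 -0.0137 -1.7964] [-0.5  0.3 -0.3  1.3  0.5 -1.2 -0.1 -0.4]
ts [ 0.5156 -0.0103 -1.7954] [-0.1  1.4 -1.8 -0.2 -0.2  2.7 -2.2  0.7  0.6  1.7 -1.4 -1.6  0.3  1.2
 -1.4 -0.8]
bk [0.5869 0.1235 0.034 ] [-0.1463  0.0397]
bk [0.5096 0.1396 0.034 ] [-0.1448 -0.0392]
bk [0.5647 0.0272 0.034 ] [-0.0475  0.0395]
bk [0.4875 0.0455 0.034 ] [-0.0482 -0.0398]
bk scene [0.5102 0.1363 0.034 ] [-0.1417 -0.0379]
bk scene [0.5852 0.1165 0.034 ] [-0.1391  0.0396]
thread_spool [0.438 0.122 0.02 ] [-0.112 -0.105]
eraser [ 0.389 -0.034  0.02 ] [ 0.051 -0.118]
wax_block [ 0.389 -0.031  0.02 ] [ 0.049 -0.118]
screw top handle end [array([0.106, 0.003])]
stopface top edge jig [array([-0.0038,  0.0417]), array([-0.0034, -0.0425])]
```

```bash
cat >> h.py <<'E'
V=np.array([.5156,-.0103,-1.7954])
ex=np.array([np.cos(V[2]),np.sin(V[2]),0]);ey=np.array([-ex[1],ex[0],0]);ez=np.array([0,0,1.])
O=np.array([V[0],V[1],0])
def JW(x,y,z): return O+x*ex+y*ey+z*ez
# tool y down, tool x = jig y*sg, z = x cross y
def des(sg=1):
    x=sg*ey;y=-ez;return np.stack([x,y,np.cross(x,y)],1)
def delta(s,X,Rd):
    M=R.from_quat(s['eef_rot']).as_matrix()
    return (M.T@(X-s['ee_pos'])).round(4),R.from_matrix(M.T@Rd).as_rotvec(degrees=True).round(1)
def injig(s):
    X=np.array(s['ee_pos'])-O;return np.array([X@ex,X@ey,X@ez]).round(4)
E
python3 - <<'E'
from bench import r
from h import *
s=r.read_state();print(R.from_quat(s['eef_rot']).as_matrix().round(3), ex,ey,injig(s))
for sg in (1,-1):
    print(sg,delta(s,JW(-.175,0,.10),des(sg)))
E
```

```text
[[ 0.23   0.    -0.973]
 [ 0.973  0.     0.23 ]
 [ 0.    -1.     0.   ]] [-0.22272001 -0.97488245  0.        ] [ 0.97488245 -0.22272001  0.        ] [-0.5202 -0.5005  0.2226]
1 (array([-0.3416,  0.1225, -0.5029]), array([-0. , 89.6,  0. ]))
-1 (array([-0.3416,  0.1225, -0.5029]), array([  0. , -90.4,   0. ]))
```

arm_command(
  deltas=[-0.034, 0, -0.05, 0, 9, 0, -0.068, 0, -0.1, 0, 18, 0, -0.103, 0, -0.151, 0, 27, 0, -0.137, 0, -0.201, 0, 36, 0, -0.171, 0, -0.251, 0, 45, 0, -0.205, 0, -0.302, 0, 54, 0, -0.239, 0, -0.352, 0, 63, 0, -0.273, 0, -0.402, 0, 72, 0],
  hand=0.4,
)

```text
time: 2.65
ee_pos: [0.4732, 0.2487, 0.2229]
eef_rot: [-0.706, -0.028, 0.027, 0.707]
ft_force: [0.9, 0.3, 0.3]
width: 0.0351
```

```bash
python3 - <<'E'
from bench import r
from h import *
s=r.read_state();print(s['time'],s['joint_positions'].round(2),s['width'],injig(s),delta(s,JW(-.175,0,.18),des(1)))
E
```

```text
2.65 [-0.9   0.13  0.37  1.72 -0.05  1.3  -0.45] 0.035095709533823294 [-0.2431 -0.099   0.2229] (array([ 0.0742,  0.0429, -0.0945]), array([-0. , 17.3,  0. ]))
```

arm_command(
  deltas=[0.037, 0.01, -0.047, 0, 8.7, 0, 0.074, 0.02, -0.094, 0, 17.3, 0, 0.074, 0.02, -0.094, 0, 17.3, 0, 0.074, 0.02, -0.094, 0, 17.3, 0],
)

```text
time: 3.15
ee_pos: [0.5533, 0.1632, 0.2024]
eef_rot: [-0.703, 0.077, -0.077, 0.703]
ft_force: [-0.3, -0.1, -0.4]
width: 0.0349
```

```bash
python3 - <<'E'
from bench import r
from h import *
s=r.read_state();print(s['time'],s['joint_positions'].round(2),s['width'],injig(s),delta(s,JW(-.175,0,.026),des(1)))
p=r.camera('wrist');save(p,'w1');W=wristW(s,p)
for x,y,z in [(-.2,.068,.012),(-.2,-.068,.012),(-.146,.04,.034),(-.146,-.04,.034),(-.086,.043,.022),(-.086,-.043,.022)]: print(x,y,z,proj(p,JW(x,y,z),W).round(1))
E
```

```text
3.15 [-0.77  0.25  0.48  1.64 -0.12  1.28 -0.49] 0.0348939185663106 [-0.1775 -0.0018  0.2024] (array([ 0.0019,  0.1764, -0.0026]), array([-0. ,  0.3, -0. ]))
-0.2 0.068 0.012 [198.  388.8]
-0.2 -0.068 0.012 [197.1 254.2]
-0.146 0.04 0.034 [255.4 361.4]
-0.146 -0.04 0.034 [254.8 280.9]
-0.086 0.043 0.022 [305.2 360.8]
-0.086 -0.043 0.022 [304.7 280.6]
```

View pics/w1.png

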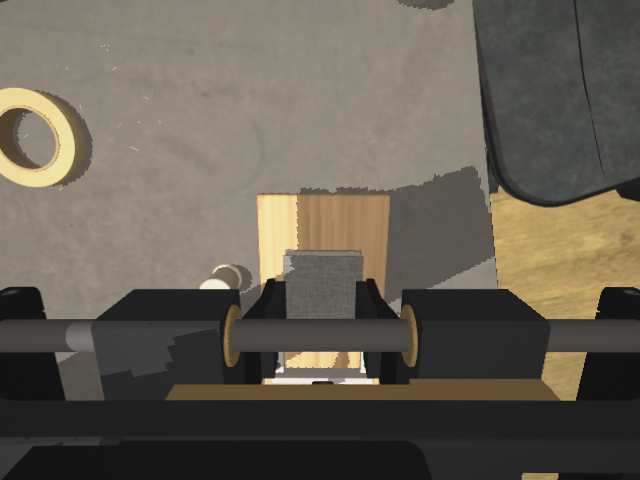

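arm_command(
  deltas=[0.002, 0.05, 0, 0, 0, 0, 0.003, 0.1, 0, 0, 0, 0, 0.003, 0.15, 0, 0, 0, 0, 0.003, 0.175, 0, 0, 0, 0, 0.003, 0.175, 0, 0, 0, 0],
)

```text
time: 3.82
ee_pos: [0.5546, 0.1633, 0.0262]
eef_rot: [0.703, -0.078, 0.075, -0.703]
ft_force: [0.1, -0.0, 0.2]
width: 0.0351
```

```bash
sed -i 's/^V=.*/V=np.array([.5170,-.0075,-1.7954])/' h.py; python3 - <<'E'
from bench import r
from h import *
s=r.read_state();print(s['time'],s['width'],s['ft_force'],injig(s),R.from_quat(s['eef_rot']).as_matrix()@[0,0,1]@ex)
p=r.camera('scene');crop=p['image'][150:350,205:405,::-1];cv2.imwrite('pics/s2.png',cv2.resize(crop,None,fx=2.9,fy=2.9))
E
```

```text
3.825 0.03513513465114645 [ 0.12696234 -0.02004651  0.19408876] [-0.1748 -0.0013  0.0262] -0.9999680446555691
```

View pics/s2.png

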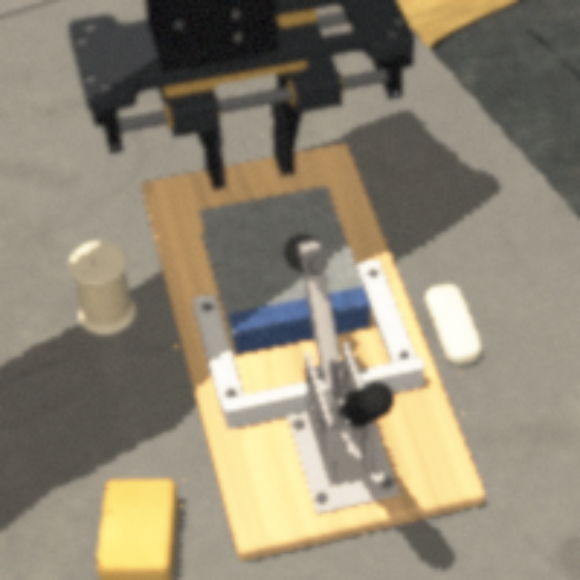

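arm_command(
  deltas=[0, 0, -0.006, 0, 0, 0, 0, 0, -0.012, 0, 0, 0, 0, 0, -0.018, 0, 0, 0, 0, 0, -0.024, 0, 0, 0, 0, 0, -0.03, 0, 0, 0, 0, 0, -0.036, 0, 0, 0, 0, 0, -0.042, 0, 0, 0, 0, 0, -0.048, 0, 0, 0],
)

```text
time: 4.88
ee_pos: [0.546, 0.1149, 0.0276]
eef_rot: [-0.703, 0.077, -0.077, 0.703]
ft_force: [0.4, 2.0, 1.3]
width: 0.0345
```

arm_command(
  deltas=[0, 0, -0.003, 0, 0, 0, 0, 0, -0.006, 0, 0, 0, 0, 0, -0.008, 0, 0, 0, 0, 0, -0.01, 0, 0, 0, 0, 0, -0.01, 0, 0, 0],
)

```text
time: 5.5
ee_pos: [0.5438, 0.1051, 0.0274]
eef_rot: [0.703, -0.078, 0.077, -0.703]
ft_force: [0.5, 1.8, 1.9]
width: 0.0347
```

```bash
python3 - <<'E'
from bench import r
from h import *
s=r.read_state();print(s['time'],s['width'],s['ft_force'],injig(s))
p=r.camera('top');crop=p['image'][190:300,210:390,::-1];cv2.imwrite('pics/t3.png',cv2.resize(crop,None,fx=4.4,fy=4.4,interpolation=cv2.INTER_CUBIC))
E
```

```text
5.5 0.034744693479068854 [0.54594195 1.83500674 1.8883622 ] [-0.1157  0.001   0.0274]
```

View pics/t3.png

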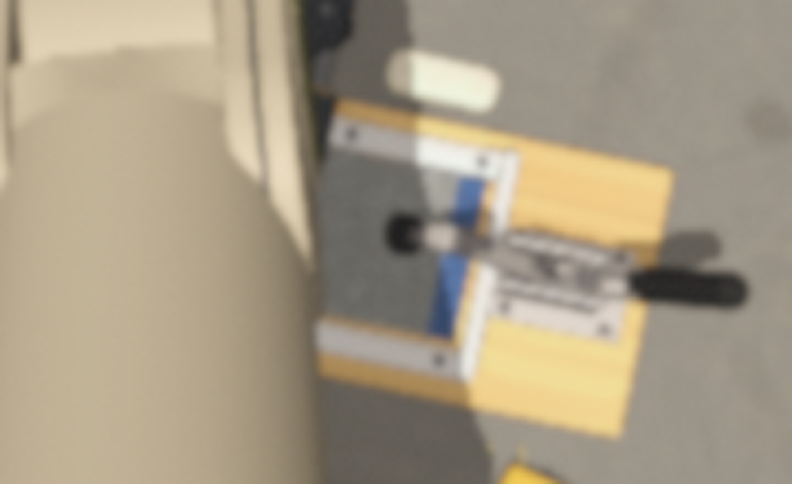

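arm_command(
  deltas=[0, 0, -0.002, 0, 0, 0, 0, 0, -0.004, 0, 0, 0, 0, 0, -0.005, 0, 0, 0, 0, 0, -0.005, 0, 0, 0],
)

```text
time: 6.05
ee_pos: [0.5428, 0.1005, 0.0275]
eef_rot: [-0.703, 0.077, -0.078, 0.703]
ft_force: [1.6, 2.1, -1.2]
width: 0.035
```

arm_command(
  deltas=[0, 0, -0.001, 0, 0, 0, 0, 0, -0.002, 0, 0, 0, 0, 0, -0.002, 0, 0, 0],
)

```text
time: 6.42
ee_pos: [0.5429, 0.1, 0.0279]
eef_rot: [-0.702, 0.077, -0.078, 0.704]
ft_force: [3.0, 6.2, -0.7]
width: 0.0346
```

arm_command(
  deltas=[0, 0, -0.001, 0, 0, 0, 0, 0, -0.002, 0, 0, 0, 0, 0, -0.002, 0, 0, 0, 0, 0, -0.002, 0, 0, 0],
)

```text
time: 6.92
ee_pos: [0.5429, 0.0998, 0.0282]
eef_rot: [-0.702, 0.076, -0.077, 0.704]
ft_force: [4.1, 11.1, -0.5]
width: 0.0349
```

```bash
python3 - <<'E'
from bench import r
from h import *
s=r.read_state();print(s['time'],s['width'],s['ft_force'],injig(s))
p=r.camera('top');crop=p['image'][190:300,210:390,::-1];cv2.imwrite('pics/t4.png',cv2.resize(crop,None,fx=4.4,fy=4.4,interpolation=cv2.INTER_CUBIC))
p=r.camera('scene');crop=p['image'][190:350,225:385,::-1];cv2.imwrite('pics/s4.png',cv2.resize(crop,None,fx=3.7,fy=3.7,interpolation=cv2.INTER_CUBIC))
E
```

```text
6.925 0.03494004322061927 [ 4.10466944 11.13498999 -0.54253052] [-0.1104  0.0014  0.0282]
```

View pics/t4.png

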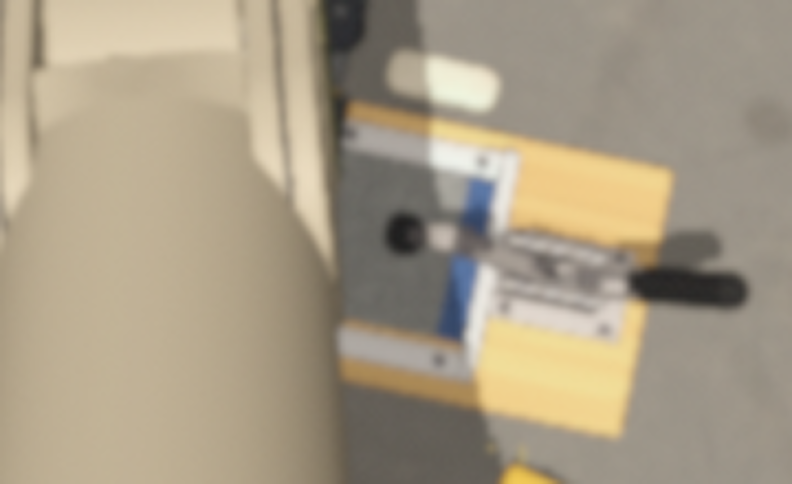

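View pics/s4.png

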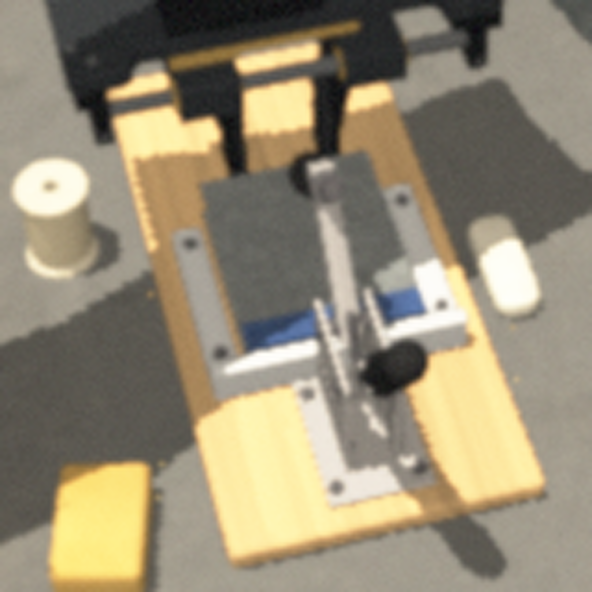

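arm_command(
  deltas=[0, 0, 0.008, 0, 0, 0, 0, 0, 0.02, 0, 0, 0, 0, -0.04, 0.02, 0, 0, 0, 0, -0.09, 0.02, 0, 0, 0, 0, -0.14, 0.02, 0, 0, 0, 0, -0.19, 0.01, 0, 0, 0, 0, -0.195, -0.03, 0, 0, 0, 0, -0.195, -0.08, 0, 0, 0],
  hand=0,
)

```text
time: 8.02
ee_pos: [0.5246, 0.0183, 0.2232]
eef_rot: [-0.703, 0.076, -0.077, 0.703]
ft_force: [0.5, -0.5, -0.2]
width: 0.0008
```

```bash
python3 - <<'E'
from bench import r
from h import *
s=r.read_state();print(s['time'],s['width'],s['ft_force'],injig(s),delta(s,JW(.07,0,.2),des(1)))
p=r.camera('scene');save(p,'s5')
q=r.camera('top')
def show(p,f=1):
    for n,X in [('pivot',(.05,0,.062)),('end',(.05+.098*np.cos(.97),0,.062+.098*np.sin(.97)))]: print(n,proj(p,JW(*X)).round(1),[(np.round(b['centre'],1),round(b['conf'],2)) for b in r.boxes_of(p,'handle_end')[:1]])
show(p);show(q)
E
```

```text
8.025 0.0008056360114004834 [ 0.46293961 -0.53222677 -0.21134694] [-0.0269  0.0017  0.2232] (array([-0.0024,  0.0232, -0.0969]), array([-0. ,  0.4,  0.1]))
pivot [290.7 324.3] [(array([286.1, 329.3]), 0.58)]
end [285.9 334.7] [(array([286.1, 329.3]), 0.58)]
pivot [253.  343.9] []
end [255.5 376.3] []
```

View pics/s5.png

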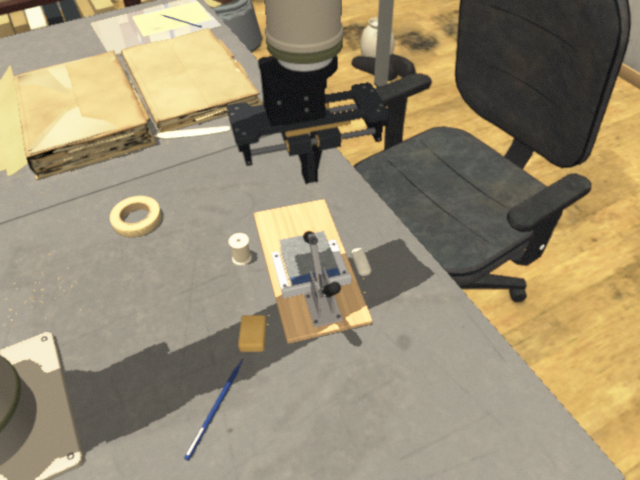

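arm_command(
  deltas=[-0.002, 0, -0.045, 0, 0, 0, -0.002, 0, -0.098, 0, 0, 0, -0.002, 0, -0.098, 0, 0, 0, -0.002, 0.04, -0.098, 0, 0, 0, -0.002, 0.07, -0.098, 0, 0, 0, -0.002, 0.084, -0.098, 0, 0, 0, -0.002, 0.084, -0.098, 0, 0, 0],
)

```text
time: 9.2
ee_pos: [0.5011, -0.0758, 0.1381]
eef_rot: [0.703, -0.078, 0.077, -0.703]
ft_force: [1.0, -0.1, 0.9]
width: 0.0005
```

```bash
python3 - <<'E'
from bench import r
from h import *
s=r.read_state();print(s['time'],s['width'],s['ft_force'],injig(s))
j=injig(s)
for d in (.085,):
  for a in np.linspace(.97,.02,9):
    X=np.array([.05+d*np.cos(a)-8.5e-3*np.sin(a)-.0095,0,.062+d*np.sin(a)+8.5e-3*np.cos(a)]);print(round(a,2),X.round(4),delta(s,JW(*X),des(1))[0])
p=r.camera('scene');crop=p['image'][150:350,205:405,::-1];cv2.imwrite('pics/s6.png',cv2.resize(crop,None,fx=2.9,fy=2.9))
E
```

```text
9.2 0.0004788803465150246 [ 0.97591287 -0.132221    0.93137874] [ 0.0701 -0.0003  0.1381]
0.97 [0.0815 0.     0.1369] [ 0.0002  0.0012 -0.0114]
0.85 [0.0901 0.     0.1315] [ 0.0001  0.0066 -0.02  ]
0.73 [0.098  0.     0.1252] [ 0.0001  0.013  -0.0279]
0.61 [0.1051 0.     0.1179] [ 0.0001  0.0202 -0.0349]
0.5 [0.1113 0.     0.1099] [ 0.      0.0283 -0.0411]
0.38 [0.1164 0.     0.1011] [ 0.      0.037  -0.0463]
0.26 [0.1205 0.     0.0919] [ 0.      0.0463 -0.0504]
0.14 [0.1235 0.     0.0822] [-0.      0.056  -0.0533]
0.02 [0.1253 0.     0.0722] [ 0.      0.0659 -0.0551]
```

View pics/s6.png

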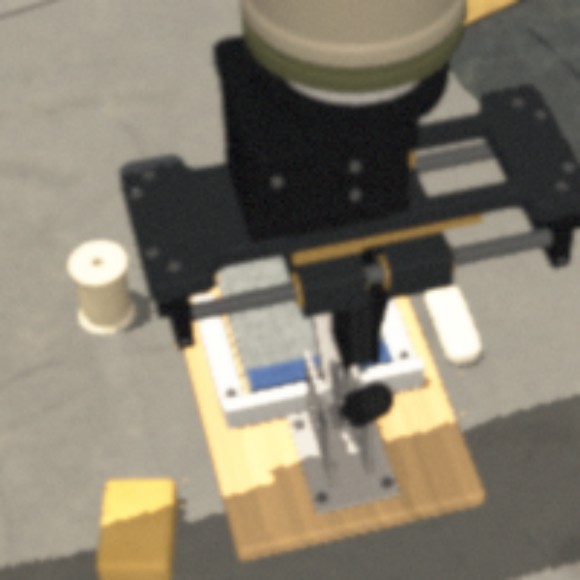

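arm_command(
  deltas=[0, 0.001, -0.006, 0, 0, 0, 0, 0.001, -0.011, 0, 0, 0, 0, 0.004, -0.016, 0, 0, 0, 0, 0.007, -0.02, 0, 0, 0, 0, 0.01, -0.024, 0, 0, 0, 0, 0.013, -0.028, 0, 0, 0],
)

```text
time: 10.0
ee_pos: [0.4955, -0.1038, 0.1257]
eef_rot: [-0.703, 0.077, -0.078, 0.703]
ft_force: [0.7, 3.1, 4.5]
width: 0.0006
```

arm_command(
  deltas=[0, 0.004, -0.004, 0, 0, 0, 0, 0.007, -0.007, 0, 0, 0, 0, 0.011, -0.01, 0, 0, 0, 0, 0.015, -0.013, 0, 0, 0, 0, 0.019, -0.016, 0, 0, 0, 0, 0.024, -0.018, 0, 0, 0, 0, 0.028, -0.02, 0, 0, 0, 0, 0.033, -0.022, 0, 0, 0],
)

```text
time: 11.0
ee_pos: [0.4904, -0.1261, 0.0924]
eef_rot: [0.703, -0.077, 0.078, -0.703]
ft_force: [0.9, 0.7, 2.8]
width: 0.0003
```

Now at about 0.26 rad slant; a few more mm past the dead point.

arm_command(
  deltas=[0, 0.004, -0.001, 0, 0, 0, 0, 0.008, -0.002, 0, 0, 0, 0, 0.012, -0.003, 0, 0, 0, 0, 0.013, -0.003, 0, 0, 0, 0, 0.013, -0.003, 0, 0, 0],
)

```text
time: 11.62
ee_pos: [0.4896, -0.1283, 0.0794]
eef_rot: [-0.703, 0.078, -0.077, 0.703]
ft_force: [0.6, 0.9, 0.4]
width: 0.0003
```

```bash
python3 - <<'E'
from bench import r
from h import *
s=r.read_state();print(s['time'],s['ft_force'],injig(s))
p=r.camera('scene');crop=p['image'][150:350,205:405,::-1];cv2.imwrite('pics/s7.png',cv2.resize(crop,None,fx=2.9,fy=2.9))
E
```

```text
11.625 [0.64793172 0.85972699 0.39253105] [0.1239 0.0002 0.0794]
```

View pics/s7.png

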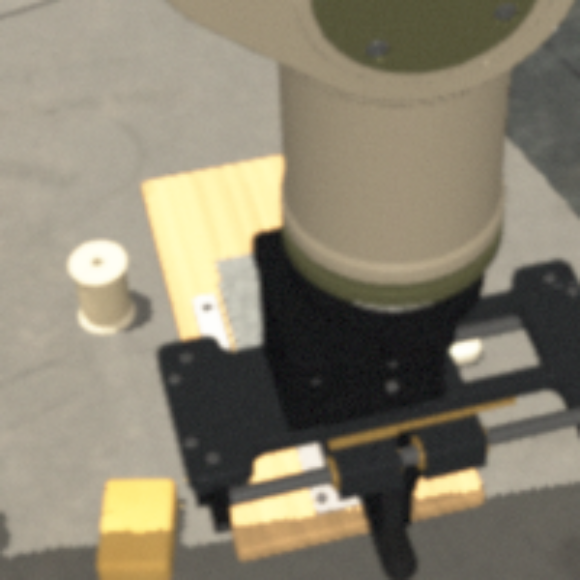

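arm_command(
  deltas=[0, 0.002, 0, 0, 0, 0, 0, 0.004, 0, 0, 0, 0, 0, 0.005, 0, 0, 0, 0, 0, 0.005, 0, 0, 0, 0],
)

```text
time: 12.18
ee_pos: [0.49, -0.1284, 0.0758]
eef_rot: [-0.702, 0.077, -0.078, 0.703]
ft_force: [-6.6, 1.3, 18.6]
width: 0.0003
```

arm_command(
  deltas=[0, -0.02, 0, 0, 0, 0, 0, -0.06, 0, 0, 0, 0, 0, -0.11, 0, 0, 0, 0, 0, -0.15, 0.05, 0, 0, 0, 0, -0.17, 0.1, 0, 0, 0, 0, -0.17, 0.16, 0, 0, 0, 0, -0.17, 0.22, 0, 0, 0, 0, -0.17, 0.28, 0, 0, 0],
)

```text
time: 13.18
ee_pos: [0.5508, 0.1469, 0.2446]
eef_rot: [-0.703, 0.077, -0.078, 0.703]
ft_force: [1.1, -0.9, 0.3]
width: 0.0005
```

```bash
python3 - <<'E'
from bench import r
from h import *
s=r.read_state();print(s['time'],s['ft_force'],injig(s))
p=r.camera('scene');crop=p['image'][190:350,225:385,::-1];cv2.imwrite('pics/s8.png',cv2.resize(crop,None,fx=3.7,fy=3.7,interpolation=cv2.INTER_CUBIC))
for a in (.97,.2,.07): print(a,proj(p,JW(.05+.106*np.cos(a),0,.062+.106*np.sin(a))).round(1))
p=r.camera('top');crop=p['image'][190:300,210:390,::-1];cv2.imwrite('pics/t8.png',cv2.resize(crop,None,fx=4.4,fy=4.4,interpolation=cv2.INTER_CUBIC))
for a in (.97,.2,.07): print(a,proj(p,JW(.05+.106*np.cos(a),0,.062+.106*np.sin(a))).round(1))
E
```

```text
13.175 [ 1.13754569 -0.92144477  0.26904393] [-0.158  -0.0014  0.2446]
0.97 [285.5 335.7]
0.2 [340.6 344.4]
0.07 [347.1 344.7]
0.97 [255.7 379.3]
0.2 [262.8 395. ]
0.07 [263.4 394.6]
```

View pics/s8.png

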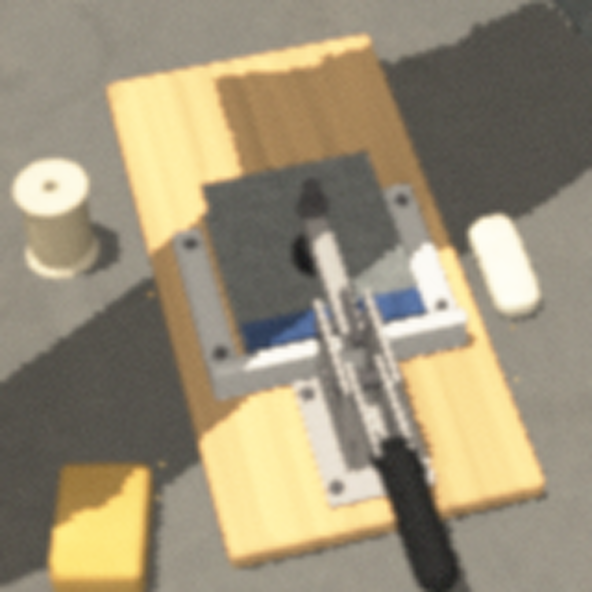

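View pics/t8.png

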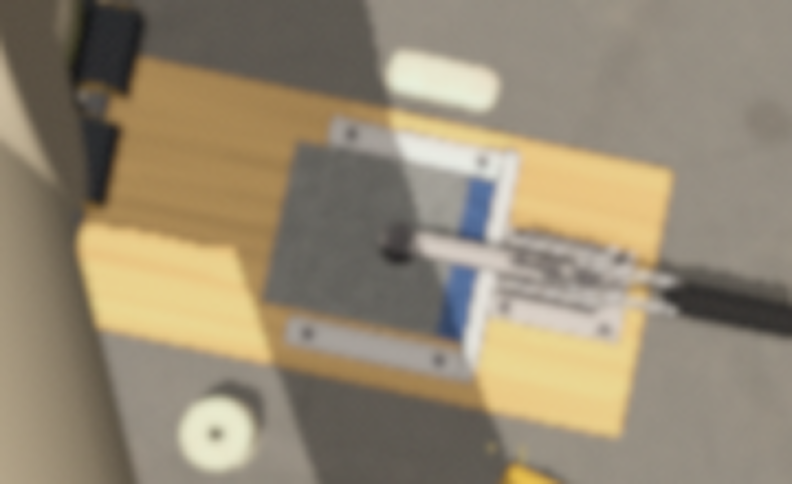

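arm_command(
  deltas=[0, 0, 0, 0, 0, 0, 0, 0, 0, 0, 0, 0],
)

```text
time: 13.52
ee_pos: [0.5508, 0.1434, 0.2446]
eef_rot: [0.703, -0.078, 0.078, -0.703]
ft_force: [0.5, -0.3, 0.6]
width: 0.0003
```

```bash
python3 - <<'E'
from bench import r
print(r.close_job())
E
```

```text
the job is handed in; nothing more can be done
None
```

I pushed the booklet home with two fingertips, then pushed the clamp handle down along its arc with the fingers shut. I backed the arm clear and handed the job in after about 13.5 s; the hand-in gave no verdict.

**Booklet:** it stopped moving while the push force rose to about 12 N. The last top and scene pictures show the spine touching the stop along its visible length.

**Clamp:** the handle's resistance fell to about zero past the dead point. A light press then met a hard stop at tip height 76 mm, where the locked handle should be (about 19 N). The pictures show the clamp arm level, the pad on the booklet and the handle down. I could not measure the pad's force, so that check rests on the pictures.

**Surroundings:** the spool and eraser look unmoved. So does the wax block, which is cut off at the edge of the last views. The arm is clear of everything.

**Disagreement:** the top and scene cameras differed by about 7 mm on the jig's position along the push direction. I settled it with a wrist picture, and the contact position agreed with that to about 1 mm. The detector also placed the eraser at the wax block's position in one top-view pass, so I went by the pictures for those two.

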